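# Prop the spring flap and fetch the connecting rod

### The job

Use the loose wooden batten to prop the parts bin's spring flap wide open, resting the batten in the notches of the bin's two ears so that the flap stays up by itself. Then lift the connecting rod out of the bin, lay it gently down flat inside the steel tray, and leave the flap propped, the piston in the bin, and everything else on the bench where it is.

Things in the scene. Friction and masses are not known exactly. Their poses are not given: they have to be found in the camera images.
- bin: Grey steel parts bin fixed to the bench, 180 (x) x 150 (y) x 90 mm high outside, walls and floor 5 mm, its open top closed by the flap. Origin: centre of its underside; z up; -x is its front, facing the robot (yaw within 0.15). At the rear of each side wall an ear plate (y = +-67 to +-75 mm, x = 31 to 89 mm) rises above the rim and has a notch in its top.
- flap (a joint): Angle of the bin's flap, rad: 0 shut (level on the rim), growing as its front edge swings up and back, stop at 1.75. Aluminium sheet 3 mm thick, 126 mm wide (y = +-63 mm, passes between the ears), hinged along y at bin x = 85, z = 90 mm. Spring and weight (1 to 1.5 N at the lip) always shut it. Propped by the batten in the notches it reads about 1.3.
- flap_lip (a point): Middle of the flap's front edge (rolled, 7 mm thick), on its underside, 220 mm from the hinge: when shut at bin x = -135, z = 90 mm, 45 mm out beyond the bin's front face, free below. Axes: x from lip to hinge.
- notch_left (a point): Middle of the notch floor in the bin's left (+y) ear: bin x = 59, y = 71, z = 134 mm. The square notch is open at the top, 36 mm wide in x (41 to 77 mm), between a front and a rear horn with tops at z = 154 mm. A batten lying in both notches is pressed forward and down by the flap with about 3 N, against the front horns. Axes as the bin's.
- notch_right (a point): The same in the right (-y) ear: bin x = 59, y = -71, z = 134 mm.
- batten: Loose plain light-wood batten of square section, 250 x 24 x 24 mm, about 0.11 kg, lying on the bench to one side of the bin. Origin: centre of its underside; x along its length, z up.
- rod: Steel connecting rod, 116 mm long, 0.2 to 0.4 kg, lying flat across the bin's floor in its front half: a big ring end (44 mm outside) at -x and a small one (28 mm) at +x, both 20 mm thick, joined by a shank 14 mm wide, from 2 to 18 mm above its underside. Origin: on its underside midway between the ring centres (80 mm apart); z up.
- rod_mid (a point): Centre of the rod's bare shank, the place to grip, 10 mm above its underside. The shank is bare 20 mm either way along x; grip across y.
- rod_big (a point): Centre of the rod's big ring end, 10 mm above its underside.
- rod_small (a point): Centre of the rod's small ring end, 10 mm above its underside.
- piston: Small aluminium piston standing upright in the rear half of the bin, 44 mm diameter, 44 mm high. Origin: centre of its underside. It stays there.
- tray: Open steel tray fixed on the bench to the other side of the bin: 200 (x) x 150 (y) x 25 mm high, walls and floor 4 mm. Origin: centre of its underside; z up.
- hammer: Hammer with a black handle lying on the bench, a bystander. Origin under its middle.
- spanner: Steel spanner lying on the bench, a bystander. Origin under its middle.
- screwdriver: Screwdriver lying on the bench at the left, a bystander. Origin under its middle; as it is round it may roll slightly.
- barrel: Dark steel cylinder barrel, 76 mm diameter, 105 mm high, standing beyond the bin, a bystander. Origin: centre of its underside.
- carton: Small cardboard carton 85 x 50 x 22 mm lying on the bench, a bystander. Origin: centre of its underside.
Mind the look-alikes: they are no part of the job. Leave any blue look-alike of the tray alone.

How it is judged:
On the way, in this order (a step that is already met when the one before it is completed fails the run):
1. the flap is held up (over 0.9 rad) by the batten resting on the bin, the robot touching neither (value of joint flap above 0.9 rad and contact force between batten and bin above 0.5 N and contact force between each of the fingers, the arm and bin below 0.1 N and contact force between each of the fingers, the arm and batten below 0.1 N), for 0.4 s.
2. the rod is lifted clear out of the bin with the flap still up (height (world z) of rod_mid above 0.11 m and value of joint flap above 0.9 rad), for 0.1 s.
At the end, for the whole second after the job is handed in: Flap over 0.9 rad, held by the batten at rest in the notches (underside 128 to 145 mm up, centre at bin x 41 to 77 mm); rod at rest flat inside the tray (shank centre within 70 mm in x, 65 mm in y; ring centres under 20 mm above its underside); piston in the bin (value of joint flap above 0.9 rad and contact force between batten and bin above 0.5 N and x of rod_mid in the frame of tray between -0.07 and 0.07 m and y of rod_mid in the frame of tray between -0.065 and 0.065 m and z of each of rod_big, rod_small in the frame of tray below 0.02 m and linear speed of each of rod, batten below 0.02 m/s and x of batten in the frame of bin between 0.041 and 0.077 m and z of batten in the frame of bin between 0.128 and 0.145 m and z of piston in the frame of bin below 0.05 m); the robot touches nothing.
It fails at once if a bystander on the bench is displaced by more than 50 mm (distance of any of hammer, spanner, screwdriver, barrel, carton from where it was at the start of the episode above 0.05 m).
It fails at once if the piston is lifted out of the bin (height (world z) of piston above 0.08 m).
It fails at once if the rod is let go in the air, its shank over 45 mm above the bench (height (world z) of rod_mid above 0.045 m and contact force between the fingers and rod below 0.05 N).
It fails at once if the rod is knocked or pressed hard into the tray (over 60 N) (contact force between rod and tray above 60 N).
It also fails if it takes over 64 s, if anything falls off the work surface, if the arm or the gripper's body presses on something with over 40 N, if the wrist force passes 120 N, or if a joint passes its speed limit or range.

### The arm

A 6-joint arm with a two-finger parallel gripper is mounted at the origin on the work surface. World frame = base frame: x ahead of the robot, y to its left, z up, the work surface at z = 0. Lengths are in m, angles in rad, forces in N, time in s.
With the tool pointing down it reaches from about 0.3 to 0.775 m from the base axis. Payload 14.6 kg.
Tool frame: the origin (TCP) lies between the finger pads; the fingertips stand 8 mm ahead of it and the grasp point (between the pads) lies 11 mm behind it; z points along the fingers, y is the line along which they close (so a half turn about z gives the same grasp; the last joint's range is limited). The gripper opens to 85 mm and grips with 20 to 120 N. Pads are 22 mm wide; open, the fingers measure 114 mm over their backs; the gripper's body (76 mm by 85 mm) begins 54 mm behind the grasp point. The pads swing forward as they close: fully open they stand 13 mm farther back than shut.
Start: joints at [-1.414, 0.3, 1.521, -0, 1.321, -0.067], TCP at [0.122, -0.536, 0.212] pointing down, gripper open.
Joint ranges: [-3.03, 3.03], [-0.79, 2.21], [0.23, 2.52], [-1.04, 4.18], [0, 3.07], [-2.55, 2.55]. Speed limits (rad/s): [2.22, 2.22, 2.57, 3.14, 3.14, 3.14].

### API

Orientations are given as a unit quaternion [x, y, z, w].
In Python, from bench import bot gives the robot as it stands.
- The arm moves only by the tool carry_out, never from a script. Its arguments are lists of equal length, an entry for each row: "delta_pos": the shift along the tool's x, y, z in m, a list of three; "turn": the turn about the tool's z in degrees; "fingers": the gripper's target within -1 to 1 (shut at 1, half-way at 0, fully open at -1). A call has 1 to 20 rows; each row shifts and turns the commanded pose from where the row before left it, along the tool's axes as they then stand; what a row does not reach is not made up. A row lasts 1/12 s, in which the tool goes at most 41.7 mm and 7.16 degrees, less where a joint would pass 70% of its speed; a pose out of reach is approached as far as the arm can. A call with a gripper value outside its range is refused whole. The fingers move at their own pace and stop on an object; "force" is the grip in N (left out, the last holds). Time passes only in rows, so rows that do not move let the fingers close. It gives the time, the measured TCP pose, the force, the opening and the grip force at its end, in the units of the state.
- bot.observe(): the state, without advancing time (a new reading comes with each control period).
- bot.get_image(name): name is "scene" or "side" or "wrist"; returns a dict with "frame" (420x560x3 uint8, red, green, blue), "depth" (420x560 float32, m along the optical axis (not along the pixel's ray), 0 where there is no reading), "camera_matrix" (3x3 intrinsics, pixels), "rvec" (rotation vector, rad) and "tvec" (3), from world to camera coordinates, as OpenCV has them. Camera axes: x right, y down, z forward; pixel columns grow to the right and rows downward; lengths in m; the calibration is good to about 2 mm. A picture is of the moment at which its call begins.
- bot.close_job(): hands the job in; it is judged then, once.
The state is a dict: "time": time; "joint_positions": joint angles; "joint_velocities": joint speeds; "tau": joint torques, N m; "position": TCP position; "eef_rot": TCP orientation; "force": force on the tool from outside, world axes, zero at the start; "wrist_torque": the same for the moment, N m; "gripper_width": finger opening in m; "finger_force": force on a finger pad.
Only numpy, scipy, OpenCV 4.12 (cv2) and the standard library are available. Lean on these libraries where they do the work, as an engineer would, in place of code of your own. Each camera call takes 0.05 s, during which the arm holds its last target. There are 200 camera calls.

## Working session

There is one attempt and no reset: what is moved stays moved. The work goes in short steps, Python scripts to look and compute and a tool call to move; the robot and the scene stay as the last step left them, time stands still between calls to the robot, and variables do not carry over. Pictures are saved under pics/ and viewed, at most 10 in all, crops included, and the job is handed in when it is done.

Besides the shell and the picture viewer there is one more tool, called after ">>>" as name([rows], argument=value, ...), one row to a line, values as JSON. carry_out: Moves the arm, as the interface text tells. Its arguments: {"type":"object","properties":{"delta_pos":{"type":"array","items":{"type":"array","items":{"type":"number"}}},"turn":{"type":"array","items":{"type":"number"}},"fingers":{"type":"array","items":{"type":"number"}},"force":{"type":"number"}},"required":["delta_pos","turn","fingers"]}

```bash
mkdir -p pics; cat > h.py <<'E'
import numpy as np, cv2
from bench import bot
def grab(n):
    im=bot.get_image(n); im['R']=cv2.Rodrigues(np.array(im['rvec'],float))[0]; im['t']=np.array(im['tvec'],float).ravel(); return im
def save(im,name): cv2.imwrite('pics/'+name,im['frame'][:,:,::-1])
def cloud(im):
    d=im['depth'];K=im['camera_matrix'];v,u=np.mgrid[:d.shape[0],:d.shape[1]]
    c=np.stack([(u-K[0,2])/K[0,0]*d,(v-K[1,2])/K[1,1]*d,d],-1)
    p=(c-im['t'])@im['R']; p[d==0]=np.nan; return p
def ray(im,u,v,z):
    K=im['camera_matrix'];c=-im['R'].T@im['t'];r=im['R'].T@np.array([(u-K[0,2])/K[0,0],(v-K[1,2])/K[1,1],1])
    return c+r*(z-c[2])/r[2]
E
python3 - <<'E'
from h import *
a=grab('scene');b=grab('side')
f=np.hstack([a['frame'],b['frame']])
f=cv2.resize(f,(800,300),interpolation=cv2.INTER_AREA)
save(a,'scene0.png');save(b,'side0.png')
for i in (a,b): print(-i['R'].T@i['t'],i['R'][2])
p=cloud(a);z=p[...,2]
# blobs above bench
m=((z>0.01)&(z<0.3)&(p[...,0]>0.2)).astype(np.uint8)
n,l,s,c=cv2.connectedComponentsWithStats(m)
for k in range(1,n):
    if s[k,4]>80:
        q=p[l==k];r=cv2.minAreaRect(q[:,:2].astype(np.float32)*1000)
        print(k,c[k].round(),s[k,4],np.round(r[0]),np.round(r[1]),round(r[2],1),'z',np.nanpercentile(q[:,2],[50,98]).round(3),a['frame'][l==k].mean(0).round())
print(bot.observe())
E
```

```text
[1.01216179 0.87174415 1.19359815] [-0.33382755 -0.59178725 -0.73372135]
[-0.07903628 -1.54854061  1.15387985] [ 0.3091279   0.78268412 -0.54022727]
1 [78. 28.] 9813 [  652. -1474.] [405. 850.] 64.8 z [0.125 0.192] [150. 147. 136.]
4 [125. 144.] 3315 [ 779. -661.] [233. 519.] 9.8 z [0.107 0.219] [ 98. 109. 127.]
9 [175. 122.] 617 [ 553. -738.] [148. 146.] 89.0 z [0.015 0.025] [202. 198. 192.]
15 [370. 158.] 1501 [226.  25.] [ 28. 169.] 11.6 z [0.243 0.297] [63. 52. 37.]
16 [194. 147.] 517 [ 540. -568.] [265.  94.] 18.4 z [0.023 0.032] [94. 82. 74.]
33 [232. 183.] 553 [ 526. -302.] [ 39. 249.] 68.5 z [0.023 0.03 ] [169. 133.  89.]
37 [252. 241.] 4396 [592.  -1.] [159. 230.] 87.3 z [0.092 0.142] [150. 145. 140.]
65 [396. 269.] 407 [257. 276.] [130. 154.] 6.9 z [0.021 0.029] [ 62.  71. 135.]
70 [205. 276.] 1012 [783.  42.] [75. 79.] 3.0 z [0.069 0.108] [71. 60. 55.]
86 [333. 314.] 815 [530. 304.] [154. 201.] 81.5 z [0.021 0.029] [143. 138. 132.]
101 [247. 331.] 598 [753. 232.] [85. 53.] 28.3 z [0.022 0.027] [197. 149.  91.]
118 [255. 393.] 1830 [835. 431.] [75. 85.] 63.2 z [0.147 0.222] [153. 157. 138.]
119 [391. 383.] 530 [548. 534.] [ 26. 199.] 77.8 z [0.021 0.029] [194.  75.  60.]
{'time': 0.1, 'joint_positions': array([-1.41357831e+00,  3.00438551e-01,  1.52156212e+00, -4.78390104e-05,
        1.32070340e+00, -6.66137095e-02]), 'joint_velocities': array([-0.00050642, -0.00108534, -0.00332708, -0.00038521, -0.00112358,
       -0.00068247]), 'tau': array([ 1.47854338e-03, -5.44379747e+01, -3.62368190e+01, -1.02058450e-04,
        3.04253939e-03,  4.26741096e-06]), 'position': array([ 0.12202072, -0.53603784,  0.2111472 ]), 'eef_rot': array([ 9.93743138e-01,  1.11688258e-01, -4.83145247e-05, -5.54090201e-04]), 'force': array([ 0.00553466,  0.02759075, -0.18230528]), 'wrist_torque': array([0.06977651, 0.01499128, 0.03368082]), 'finger_force': 0.0, 'gripper_width': 0.08568688973623204}
```

View pics/scene0.png

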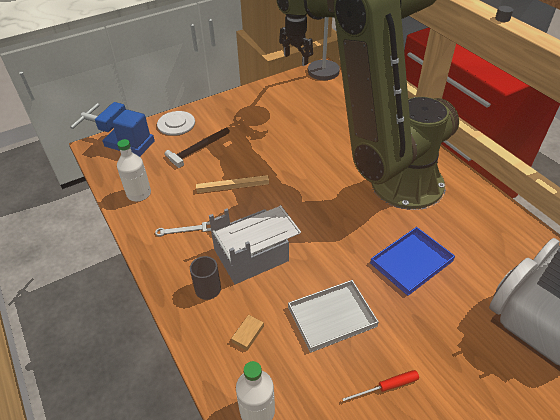

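View pics/side0.png

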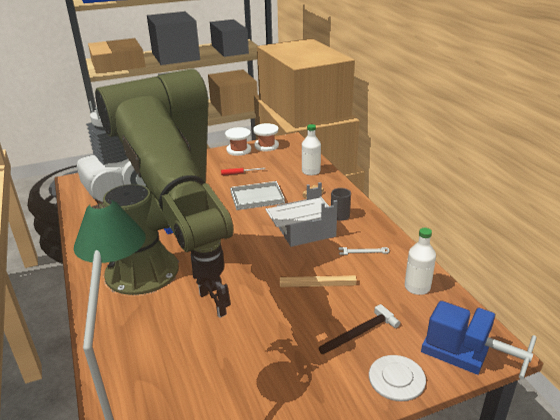

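The scene shows the batten at about (232,185), the bin with its flap at (255,240), the steel tray at (333,314) and the blue decoy at (412,262). The side view shows the batten at (318,281) and the bin at (305,222), both unobstructed. I'll refine the batten, bin and tray using both views.

```bash
python3 - <<'E'
from h import *
for n in ('scene','side'):
    a=grab(n);p=cloud(a);z=p[...,2];x=p[...,0];y=p[...,1]
    def rect(m,t):
        m=m.astype(np.uint8);k,l,s,c=cv2.connectedComponentsWithStats(m)
        if k<2: print(t,'none');return
        i=1+s[1:,4].argmax();q=p[l==i];r=cv2.minAreaRect(q[:,:2].astype(np.float32)*1000)
        print(n,t,s[i,4],np.round(r[0],1),np.round(r[1],1),round(r[2],1),'z',np.percentile(q[:,2],[5,50,95]).round(4))
    rect((z>.017)&(z<.04)&(abs(x-.526)<.16)&(abs(y+.302)<.1),'batten')
    rect((z>.086)&(z<.105)&(abs(x-.6)<.17)&(abs(y)<.12),'flap')
    for sg in (1,-1): rect((z>.115)&(z<.165)&(abs(x-.65)<.12)&(abs(y-.08*sg)<.06),'ear%d'%sg)
    rect((z>.012)&(z<.035)&(abs(x-.53)<.13)&(abs(y-.304)<.12),'tray')
E
```

```text
scene batten 458 [ 525.  -301.7] [ 38.2 248.1] 67.5 z [0.0184 0.024  0.029 ]
scene flap 2691 [591.9  -1.5] [155.6 230.6] 87.4 z [0.0883 0.0932 0.0984]
scene ear1 184 [679.6  66. ] [14.3 59.1] 88.0 z [0.1173 0.1338 0.1549]
scene ear-1 174 [673.  -76.6] [16.8 58.6] 87.9 z [0.1169 0.1332 0.154 ]
scene tray 750 [530.1 303.3] [155.2 202.3] 81.6 z [0.013 0.022 0.028]
side batten 474 [ 525.9 -303.5] [ 34.2 247.7] 68.4 z [0.0184 0.0239 0.0289]
side flap 1254 [593.1  -2.4] [165.7 232.6] 84.3 z [0.0879 0.0937 0.1004]
side ear1 118 [680.9  65.5] [25.6 63. ] 89.9 z [0.1164 0.132  0.155 ]
side ear-1 136 [672.1 -79.4] [25.2 62. ] 87.0 z [0.1161 0.1312 0.1528]
side tray 360 [530.7 302. ] [173.  202.5] 82.0 z [0.0129 0.0204 0.029 ]
```

>>> carry_out([
  [0, 0, 0],
  [0, 0, 0],
  [0, 0, 0],
  [0, 0, 0],
  [0, 0, 0],
  [0.0147, -0.0307, 0],
  [0.0147, -0.0307, 0],
  [0.0147, -0.0307, 0],
  [0.0147, -0.0307, 0],
  [0.0147, -0.0307, 0],
  [0.0147, -0.0307, 0],
  [0.0147, -0.0307, 0],
  [0.0147, -0.0307, 0],
  [0.0147, -0.0307, 0],
  [0.0147, -0.0307, 0],
  [0.0147, -0.0307, 0],
  [0.0147, -0.0307, 0],
  [0, 0, 0.03],
  [0, 0, 0.03],
  [0, 0, 0],
], turn=[6.96, 6.96, 6.96, 6.96, 6.96, 0, 0, 0, 0, 0, 0, 0, 0, 0, 0, 0, 0, 0, 0, 0], fingers=[-1, -1, -1, -1, -1, -1, -1, -1, -1, -1, -1, -1, -1, -1, -1, -1, -1, -1, -1, -1], force=120)

```text
time: 1.87
position: [0.4219, -0.2588, 0.1468]
eef_rot: [0.982, -0.19, -0.004, -0.002]
force: [-0.9, 1.0, -0.8]
gripper_width: 0.0855
finger_force: 0.0
```

```bash
cat >> h.py <<'E'
def goto(x,y,yaw_deg=None):
    s=bot.observe();q=s['eef_rot'];P=s['position'];f=2*np.arctan2(q[1],q[0]) if q[0]>=0 else 2*np.arctan2(-q[1],-q[0])
    t=0 if yaw_deg is None else np.degrees(f)-yaw_deg
    g=f if yaw_deg is None else np.radians(yaw_deg); d=np.array([x,y])-P[:2]
    print('P',P.round(4),'yaw',np.degrees(f).round(2),'turn',np.round(t,2),'then dx,dy',np.round([d@[np.cos(g),np.sin(g)],d@[np.sin(g),-np.cos(g)]],4),'dz=z-target, z',P[2].round(4),'F',s['force'].round(1))
E
python3 - <<'E'
from h import *
a=grab('wrist');save(a,'w1.png');p=cloud(a);z=p[...,2]
m=(z>.017)&(z<.035)&(abs(p[...,0]-.5)<.16)&(abs(p[...,1]+.302)<.12)
m=m.astype(np.uint8);k,l,s,c=cv2.connectedComponentsWithStats(m);i=1+s[1:,4].argmax();q=p[l==i]
r=cv2.minAreaRect(q[:,:2].astype(np.float32)*1000);print(r,np.percentile(q[:,2],[5,50,95]))
goto(.4235,-.2613,-22)
E
```

```text
((484.638916015625, -285.5854797363281), (24.008895874023438, 167.75856018066406), 68.58451080322266) [0.02354992 0.02484881 0.02607243]
P [ 0.4226 -0.2598  0.1499] yaw -21.95 turn 0.05 then dx,dy [0.0015 0.0011] dz=z-target, z 0.1499 F [-0.5  0.3  0.7]
```

View pics/w1.png

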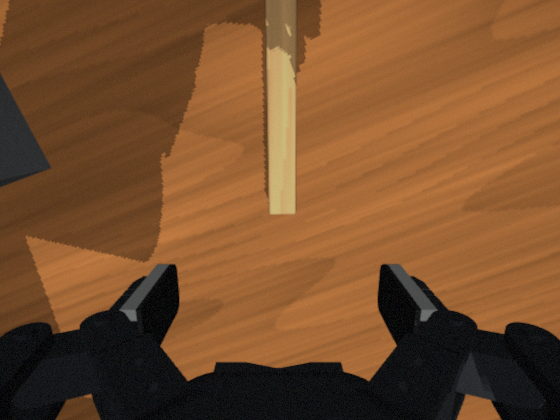

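The wrist view shows the batten's near end at pixel (282,212), centred between the fingers. I'll descend and grip it 14 mm from that end.

>>> carry_out([
  [-0.0028, 0.0014, 0.02],
  [0, 0, 0.03],
  [0, 0, 0.03],
  [0, 0, 0.03],
  [0, 0, 0.02],
  [0, 0, 0.01],
  [0, 0, 0],
  [0, 0, 0],
  [0, 0, 0],
  [0, 0, 0],
  [0, 0, 0],
  [0, 0, 0],
  [0, 0, 0],
  [0, 0, 0],
], turn=[-0.5, 0, 0, 0, 0, 0, 0, 0, 0, 0, 0, 0, 0, 0], fingers=[-1, -1, -1, -1, -1, -1, -1, -1, 1, 1, 1, 1, 1, 1])

```text
time: 3.08
position: [0.4204, -0.2609, 0.0119]
eef_rot: [0.982, -0.186, 0.0, 0.0]
force: [0.4, -0.2, -0.5]
gripper_width: 0.0122
finger_force: 0.0
```

```bash
python3 - <<'E'
from h import *
a=grab('wrist');save(a,'w2.png')
s=bot.observe();print(s['gripper_width'],s['finger_force'],s['position'])
p=cloud(a);z=p[...,2]
m=(z>.017)&(z<.035)&(abs(p[...,0]-.5)<.16)&(abs(p[...,1]+.302)<.12)
m=m.astype(np.uint8);k,l,s,c=cv2.connectedComponentsWithStats(m);i=1+s[1:,4].argmax();q=p[l==i]
print(cv2.minAreaRect(q[:,:2].astype(np.float32)*1000),np.percentile(q[:,2],[5,50,95]))
E
```

```text
0.004461092244262257 0.0 [ 0.42044048 -0.26091992  0.01180558]
((467.1001281738281, -278.6375732421875), (24.18998146057129, 128.63182067871094), 68.6250228881836) [0.02364059 0.024871   0.02597024]
```

View pics/w2.png

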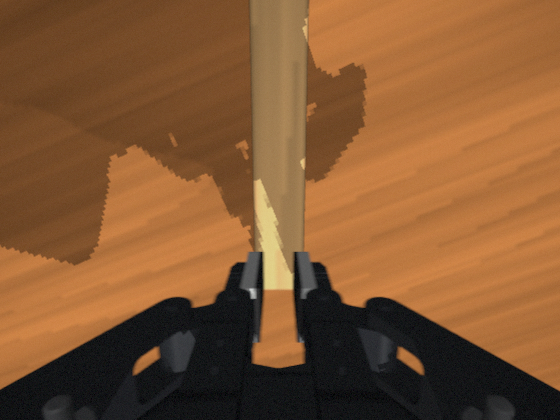

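```bash
python3 - <<'E'
from h import *
a=grab('wrist');p=cloud(a);s=bot.observe();P=s['position'];K=a['camera_matrix']
for dz in (-.008,0,.011,.03):
    c=a['R']@(P+[0,0,dz])+a['t'];print(dz,(K@c/c[2])[:2].round(),c[2])
for v,u in ((256,253),(256,262),(270,255),(300,258),(330,258),(280,278),(240,278),(256,240)): print(v,u,p[v,u].round(4),a['depth'][v,u],a['frame'][v,u])
print(s['gripper_width'],s['finger_force'],s['force'])
E
```

```text
-0.008 [280. 247.] 0.18336445050547395
0 [280. 253.] 0.17566310671598503
0.011 [280. 262.] 0.16507375900543775
0.03 [281. 280.] 0.14678306750540152
256 253 [ 0.4204 -0.2447  0.0018] 0.18685651 [197 127  68]
256 262 [ 0.434  -0.2577  0.0421] 0.14334284 [87 90 90]
270 255 [ 0.4309 -0.2535  0.0465] 0.14031705 [81 81 81]
300 258 [ 0.4348 -0.2586  0.0797] 0.106875814 [19 17 20]
330 258 [ 0.4361 -0.2602  0.0978] 0.08895816 [ 7 14  7]
280 278 [ 0.413  -0.2568  0.0254] 0.16477597 [226 192 126]
240 278 [ 0.4321 -0.2643  0.0245] 0.16009717 [166 132  87]
256 240 [ 0.4229 -0.2378  0.0012] 0.18751638 [190 121  63]
0.00016266220293585654 0.0 [-0.41159971  0.30997826 -0.0386485 ]
```

```bash
python3 - <<'E'
from h import *
a=grab('wrist');p=cloud(a);P=bot.observe()['position']
f=2*np.arctan2(-.186,.982);d=p-P
X=d[...,0]*np.cos(f)+d[...,1]*np.sin(f);Y=d[...,0]*np.sin(f)-d[...,1]*np.cos(f);Z=d[...,2]
fr=a['frame'].astype(int);g=(fr.max(2)-fr.min(2)<14)&(a['depth']<.17)&(p[...,2]>.028)
for v in range(230,300,6):
    r=np.where(g[v])[0]
    if len(r): 
        i=r[np.abs(r-280).argmin()];print(v,i,'tool x,y,up',X[v,i].round(4),Y[v,i].round(4),Z[v,i].round(4),fr[v,i])
b=grab('side');q=cloud(b);K=b['camera_matrix'];c=b['R']@P+b['t'];uv=(K@c/c[2])[:2];print(uv)
u,v=uv.astype(int);cv2.imwrite('pics/s2.png',cv2.resize(b['frame'][v-60:v+40,u-60:u+60,::-1],(720,600),interpolation=cv2.INTER_CUBIC))
E
```

```text
254 280 tool x,y,up 0.0115 -0.0003 0.0282 [17 15 18]
260 280 tool x,y,up 0.011 -0.0003 0.0335 [20 18 19]
266 280 tool x,y,up 0.0111 -0.0003 0.0396 [14 19 14]
272 280 tool x,y,up 0.0112 -0.0003 0.0451 [10 10 14]
278 280 tool x,y,up 0.0109 -0.0004 0.0494 [26 28 29]
284 280 tool x,y,up 0.0109 -0.0004 0.0541 [21 27 23]
290 280 tool x,y,up 0.0106 -0.0004 0.0579 [30 27 31]
296 280 tool x,y,up 0.0078 -0.0004 0.0571 [30 31 30]
[283.14331175 281.61189239]
```

View pics/s2.png

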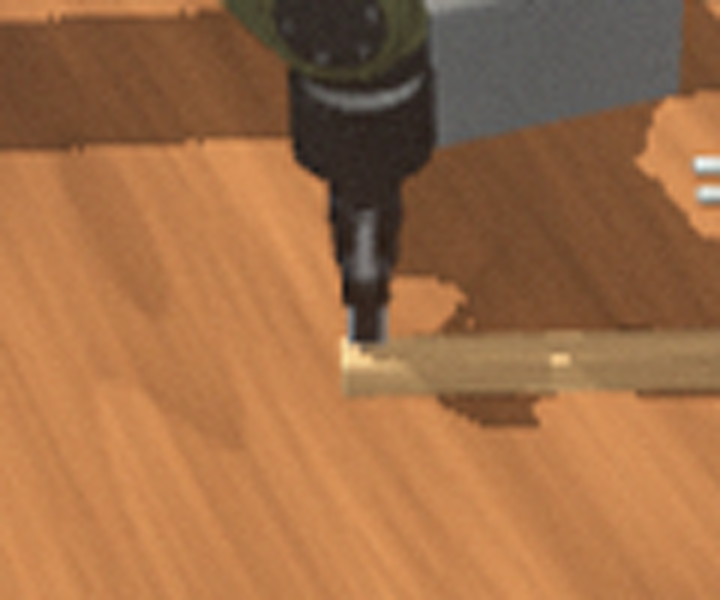

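The crop and the depth readings show the shut fingertips resting just above the batten top, at z≈0.039. That is about 35 mm higher than the stated tool geometry and the pose reading imply. I'll work to the measured offset (tip z ≈ reading + 0.027): open, go down in stages and watch the force.

>>> carry_out([
  [0, 0, 0],
  [0, 0, 0],
  [0, 0, 0],
  [0, 0, 0],
  [0, 0, 0],
  [0, 0, 0],
  [0, 0, 0.01],
  [0, 0, 0.008],
  [0, 0, 0.006],
  [0, 0, 0.005],
  [0, 0, 0.004],
  [0, 0, 0],
], turn=[0, 0, 0, 0, 0, 0, 0, 0, 0, 0, 0, 0], fingers=[-0.3, -0.3, -0.3, -0.3, -0.3, -0.3, -0.3, -0.3, -0.3, -0.3, -0.3, -0.3])

```text
time: 4.28
position: [0.42, -0.2606, -0.0223]
eef_rot: [0.982, -0.186, -0.001, -0.0]
force: [-0.7, -0.1, -0.5]
gripper_width: 0.0555
finger_force: 0.0
```

>>> carry_out([
  [0, 0, 0],
  [0, 0, 0],
  [0, 0, 0],
  [0, 0, 0],
  [0, 0, 0],
  [0, 0, 0],
  [0, 0, 0],
], turn=[0, 0, 0, 0, 0, 0, 0], fingers=[1, 1, 1, 1, 1, 1, 1])

```text
time: 4.87
position: [0.4217, -0.2619, -0.0193]
eef_rot: [0.982, -0.186, 0.002, 0.001]
force: [-2.7, 0.5, 19.8]
gripper_width: 0.022
finger_force: 126.2
```

>>> carry_out([
  [0, 0, -0.015],
  [0, 0, -0.02],
  [0, 0, -0.025],
  [0.003, 0.0167, 0],
  [0.003, 0.0167, 0],
  [0.003, 0.0167, 0],
  [0.003, 0.0167, 0],
  [0.003, 0.0167, 0],
  [0.003, 0.0167, 0],
  [0, 0, 0],
], turn=[0, 0, 0, 0, 0, 0, 0, 0, 0, 0], fingers=[1, 1, 1, 1, 1, 1, 1, 1, 1, 1])

```text
time: 5.7
position: [0.4, -0.3631, 0.0391]
eef_rot: [0.982, -0.187, 0.0, 0.0]
force: [-0.7, -0.2, -1.5]
gripper_width: 0.0217
finger_force: 117.9
```

>>> carry_out([
  [0, 0, 0],
  [0, 0, 0],
  [0, 0, 0],
  [0, 0, 0],
  [0, 0, 0],
  [0, 0, 0],
  [0, 0, 0],
  [0, 0, 0],
  [0, 0, 0],
  [0, 0, 0],
  [0, 0, 0],
  [0, 0, 0],
  [0, 0, 0],
  [0, 0, 0],
  [0, 0, 0],
  [0, 0, 0],
  [0, 0, 0],
  [0, 0, 0],
  [0, 0, 0],
  [0, 0, 0],
], turn=[-6.04, -6.04, -6.04, -6.04, -6.04, -6.04, -6.04, -6.04, -6.04, -6.04, -6.04, -6.04, -6.04, -6.04, -6.04, -6.04, -6.04, -6.04, 0, 0], fingers=[1, 1, 1, 1, 1, 1, 1, 1, 1, 1, 1, 1, 1, 1, 1, 1, 1, 1, 1, 1])

```text
time: 7.37
position: [0.4006, -0.3605, 0.0389]
eef_rot: [0.725, 0.689, 0.0, 0.0]
force: [-0.5, 0.2, -0.9]
gripper_width: 0.0215
finger_force: 117.9
```

```bash
python3 - <<'E'
from h import *
print(bot.observe()['gripper_width'],bot.observe()['finger_force'])
for n in ('scene','side'):
    a=grab(n);p=cloud(a);fr=a['frame'].astype(int)
    m=(p[...,2]>.04)&(p[...,2]<.11)&(abs(p[...,0]-.42)<.07)&(p[...,1]>-.42)&(p[...,1]<-.1)&(fr[...,0]-fr[...,2]>45)
    k,l,s,c=cv2.connectedComponentsWithStats(m.astype(np.uint8));i=1+s[1:,4].argmax();q=p[l==i]
    print(n,len(q),cv2.minAreaRect(q[:,:2].astype(np.float32)*1000))
    for y0 in np.arange(-.36,-.1,.04):
        w=q[abs(q[:,1]-y0)<.02]
        if len(w)>8: print(y0.round(2),np.percentile(w[:,2],[3,50,97]).round(4),w[:,0].mean().round(4))
goto(.4347,-.1212)
E
```

```text
0.021543871480861548 117.8898561000824
scene 498 ((409.2051086425781, -252.24957275390625), (257.3659973144531, 28.12909507751465), 87.57137298583984)
-0.36 [0.0605 0.0822 0.0857] 0.4033
-0.32 [0.063  0.081  0.0859] 0.4087
-0.28 [0.0645 0.0812 0.0859] 0.4112
-0.24 [0.0634 0.0813 0.0862] 0.4125
-0.2 [0.0601 0.0802 0.0867] 0.4148
-0.16 [0.0609 0.0796 0.0846] 0.4159
-0.12 [0.0591 0.0752 0.0834] 0.4163
side 171 ((409.90264892578125, -190.06634521484375), (124.39630889892578, 23.931795120239258), 85.46074676513672)
-0.24 [0.0624 0.0814 0.0857] 0.4022
-0.2 [0.0642 0.0816 0.0864] 0.4074
-0.16 [0.0675 0.0804 0.085 ] 0.4118
-0.12 [0.0645 0.0815 0.0862] 0.4109
P [ 0.4005 -0.3606  0.0388] yaw 87.06 turn 0 then dx,dy [0.2408 0.0218] dz=z-target, z 0.0388 F [ 1.   0.1 -1.6]
```

>>> carry_out([
  [0.0301, 0.0027, 0.0018],
  [0.0301, 0.0027, 0.0018],
  [0.0301, 0.0027, 0.0018],
  [0.0301, 0.0027, 0.0018],
  [0.0301, 0.0027, 0.0018],
  [0.0301, 0.0027, 0.0018],
  [0.0301, 0.0027, 0.0018],
  [0.0301, 0.0027, 0.0018],
  [0, 0, 0],
  [0, 0.015, 0],
  [0, 0.015, 0],
  [0, 0.015, 0],
  [0, 0.015, 0],
  [0, 0, 0],
], turn=[0, 0, 0, 0, 0, 0, 0, 0, 0, 0, 0, 0, 0, 0], fingers=[1, 1, 1, 1, 1, 1, 1, 1, 1, 1, 1, 1, 1, 1])

```text
time: 8.63
position: [0.4955, -0.1246, 0.0246]
eef_rot: [0.725, 0.689, 0.0, 0.001]
force: [0.8, 0.6, -1.7]
gripper_width: 0.0218
finger_force: 118.0
```

```bash
python3 - <<'E'
from h import *
a=grab('scene');b=grab('side')
cv2.imwrite('pics/c3.png',np.hstack([cv2.resize(i['frame'][r:r+150,c:c+130,::-1],(390,450)) for i,r,c in ((a,150,190),(b,140,240))]))
goto(.4946,-.1240)
E
```

```text
P [ 0.4932 -0.1242  0.024 ] yaw 87.17 turn 0 then dx,dy [0.0003 0.0014] dz=z-target, z 0.024 F [-0.2 -0.6 -1.3]
```

View pics/c3.png

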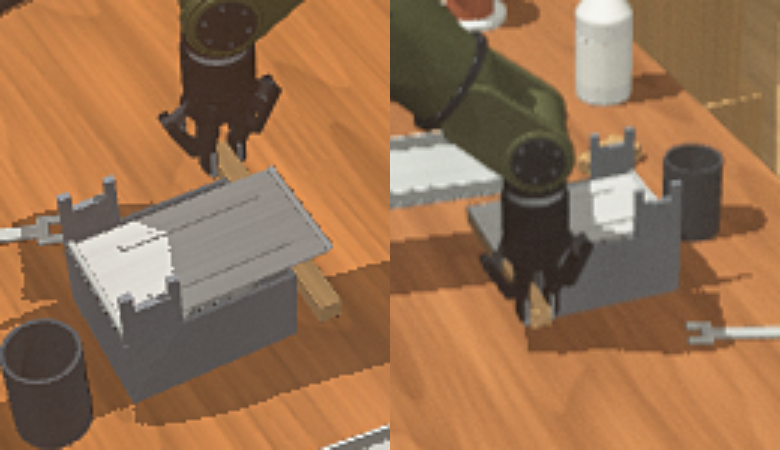

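The batten is under the flap lip: it shows at (230,160) and (320,300) in the left crop, on both sides of the flap and ahead of the bin. Next I'll lift it.

>>> carry_out([
  [-0.006, 0, 0],
  [-0.006, 0, 0],
  [0, 0, -0.01],
  [0, 0, -0.01],
  [0, 0, -0.01],
  [0, 0, -0.01],
  [0, 0, -0.01],
  [0, 0, -0.01],
  [0, 0, -0.01],
  [0, 0, -0.01],
  [0, 0.006, -0.01],
  [0, 0.006, -0.01],
  [0, 0.006, -0.01],
  [0, 0.006, -0.01],
  [0, 0.006, -0.01],
  [0, 0, 0],
], turn=[0, 0, 0, 0, 0, 0, 0, 0, 0, 0, 0, 0, 0, 0, 0, 0], fingers=[1, 1, 1, 1, 1, 1, 1, 1, 1, 1, 1, 1, 1, 1, 1, 1])

```text
time: 10.07
position: [0.5241, -0.1377, 0.1565]
eef_rot: [0.724, 0.69, 0.001, 0.001]
force: [-0.7, -0.4, -1.1]
gripper_width: 0.0218
finger_force: 118.2
```

```bash
python3 - <<'E'
from h import *
print(bot.observe()['gripper_width'],bot.observe()['wrist_torque'])
a=grab('scene');b=grab('side')
cv2.imwrite('pics/c4.png',np.hstack([cv2.resize(i['frame'][r:r+150,c:c+130,::-1],(390,450)) for i,r,c in ((a,150,190),(b,120,240))]))
goto(.665,-.144)
p=cloud(a);fr=a['frame'].astype(int)
m=(p[...,2]>.13)&(p[...,2]<.24)&(p[...,1]>0)&(p[...,1]<.2)&(abs(p[...,0]-.52)<.06)&(fr[...,0]-fr[...,2]>40)
q=p[m];print(len(q),q.min(0),q.max(0),np.median(q,0)) if len(q) else 0
E
```

```text
0.021794166576608587 [-0.15961374  0.19531281  0.1231524 ]
P [ 0.5226 -0.1375  0.1543] yaw 87.26 turn 0 then dx,dy [0.0003 0.1425] dz=z-target, z 0.1543 F [-1.7 -1.  -1.7]
168 [0.5199303  0.02199377 0.17484124] [0.56388761 0.09631915 0.22866687] [0.53934248 0.08124068 0.19661835]
```

View pics/c4.png

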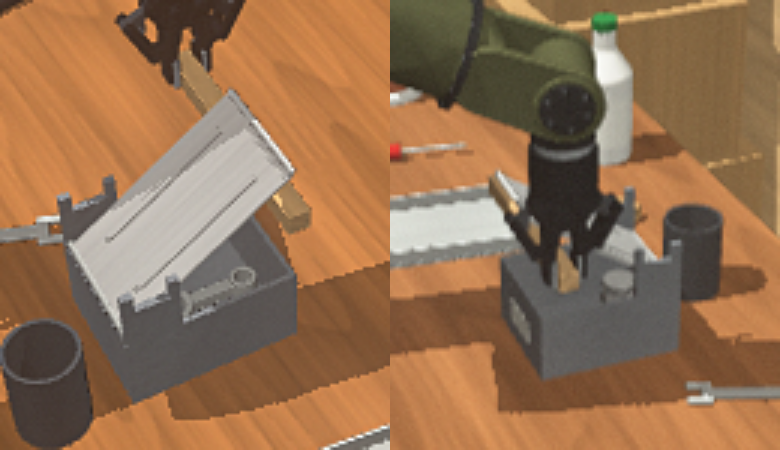

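The flap is lifted about 40° by the batten, and the bin interior is visible (rod at (220,290), left crop). I'll carry the batten back over the ears.

>>> carry_out([
  [0, 0.0142, -0.002],
  [0, 0.0142, -0.002],
  [0, 0.0142, -0.002],
  [0, 0.0142, -0.002],
  [0, 0.0142, 0],
  [0, 0.0142, 0],
  [0, 0.0142, 0],
  [0, 0.0142, 0],
  [0, 0.0142, 0],
  [0, 0.0142, 0],
  [0, 0, 0],
  [0, 0, 0],
], turn=[0, 0, 0, 0, 0, 0, 0, 0, 0, 0, 0, 0], fingers=[1, 1, 1, 1, 1, 1, 1, 1, 1, 1, 1, 1])

```text
time: 11.17
position: [0.6641, -0.1443, 0.1611]
eef_rot: [0.724, 0.69, -0.001, -0.001]
force: [-1.5, 0.5, -1.7]
gripper_width: 0.0216
finger_force: 118.3
```

```bash
python3 - <<'E'
from h import *
a=grab('scene');p=cloud(a);fr=a['frame'].astype(int)
m=(p[...,2]>.15)&(p[...,2]<.24)&(p[...,1]>-.15)&(p[...,1]<.2)&(abs(p[...,0]-.67)<.06)&(fr[...,0]-fr[...,2]>40)
q=p[m]
for y0 in np.arange(-.13,.13,.02):
    w=q[abs(q[:,1]-y0)<.01]
    if len(w)>5: print(y0.round(2),len(w),'x',np.percentile(w[:,0],[3,50,97]).round(4),'z',np.percentile(w[:,2],[3,97]).round(4))
b=grab('side')
cv2.imwrite('pics/c5.png',np.hstack([cv2.resize(i['frame'][r:r+150,c:c+130,::-1],(390,450)) for i,r,c in ((a,130,190),(b,120,240))]))
goto(.665,-.144)
E
```

```text
-0.13 48 x [0.6555 0.6703 0.6794] z [0.1888 0.2254]
-0.11 37 x [0.6648 0.6756 0.6803] z [0.1859 0.2094]
-0.09 23 x [0.6727 0.6794 0.6854] z [0.1735 0.2068]
0.03 19 x [0.6629 0.6667 0.6757] z [0.2013 0.2083]
0.05 47 x [0.6638 0.673  0.6866] z [0.1947 0.2061]
0.07 63 x [0.6652 0.6793 0.6881] z [0.1876 0.2066]
0.09 68 x [0.6662 0.6777 0.6879] z [0.1817 0.2056]
P [ 0.6638 -0.1444  0.1617] yaw 87.24 turn 0 then dx,dy [0.0004 0.0012] dz=z-target, z 0.1617 F [-0.6  0.2 -2.3]
```

View pics/c5.png

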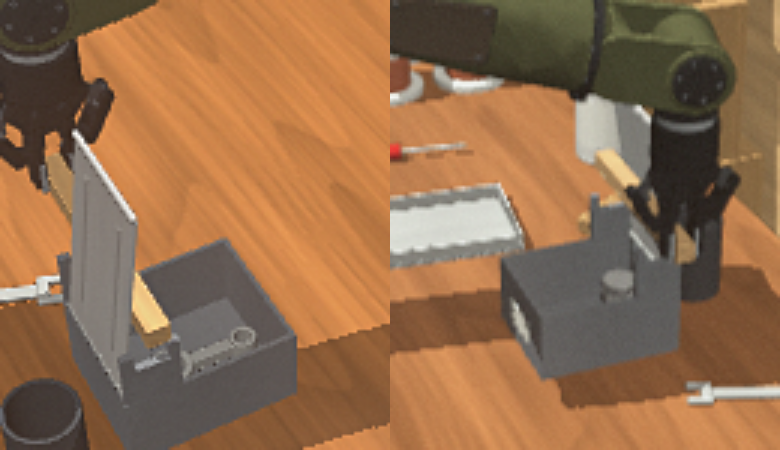

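>>> carry_out([
  [0, 0.002, 0],
  [0, 0, 0.007],
  [0, 0, 0.008],
  [0, 0, 0.008],
  [0, 0, 0.008],
  [0, 0, 0.008],
  [0, 0, 0.005],
  [0, 0, 0.002],
  [0, 0, 0],
  [0, 0, 0],
], turn=[0, 0, 0, 0, 0, 0, 0, 0, 0, 0], fingers=[1, 1, 1, 1, 1, 1, 1, 1, 1, 1])

```text
time: 12.1
position: [0.6667, -0.1445, 0.1162]
eef_rot: [0.724, 0.69, -0.0, -0.0]
force: [-1.9, 1.1, -1.9]
gripper_width: 0.0221
finger_force: 118.2
```

```bash
python3 - <<'E'
from h import *
a=grab('scene');p=cloud(a);fr=a['frame'].astype(int)
m=(p[...,2]>.12)&(p[...,2]<.2)&(p[...,1]>-.15)&(p[...,1]<.2)&(abs(p[...,0]-.67)<.06)&(fr[...,0]-fr[...,2]>40)
q=p[m]
for y0 in (-.11,.05,.07,.09):
    w=q[abs(q[:,1]-y0)<.01]
    if len(w)>5: print(y0,len(w),'x',np.percentile(w[:,0],[3,97]).round(4),'z',np.percentile(w[:,2],[3,97]).round(4))
goto(.665,-.144)
E
```

```text
-0.11 45 x [0.6622 0.6828] z [0.1425 0.1625]
0.05 46 x [0.6663 0.6894] z [0.145  0.1622]
0.07 59 x [0.6669 0.6901] z [0.1413 0.1607]
0.09 61 x [0.6692 0.6908] z [0.1363 0.1613]
P [ 0.6668 -0.1445  0.1164] yaw 87.24 turn 0 then dx,dy [ 0.0004 -0.0018] dz=z-target, z 0.1164 F [-2.2  0.3 -2.3]
```

>>> carry_out([
  [0, 0, 0.0015],
  [0, 0, 0.0015],
  [0, 0, 0],
  [0, 0, 0],
  [0, 0, 0],
  [0, 0, 0],
  [0, 0, 0],
  [0, 0, 0],
  [0, 0, 0],
], turn=[0, 0, 0, 0, 0, 0, 0, 0, 0], fingers=[1, 1, 1, -0.3, -0.3, -0.3, -0.3, -0.3, -0.3])

```text
time: 12.9
position: [0.6668, -0.1445, 0.1132]
eef_rot: [0.724, 0.69, 0.0, 0.0]
force: [0.1, -0.1, 0.5]
gripper_width: 0.0554
finger_force: 0.0
```

>>> carry_out([
  [0, 0, -0.005],
  [0, 0, -0.01],
  [0, 0, -0.02],
  [0, 0, -0.03],
  [0, 0, -0.03],
  [0, 0, -0.03],
  [-0.02, 0, 0],
  [-0.02, -0.03, 0],
  [-0.01, -0.035, 0],
  [0, -0.035, 0],
  [0, -0.035, 0],
  [0, 0, 0],
], turn=[0, 0, 0, 0, 0, 0, 0, 0, 0, 0, 0, 0], fingers=[-0.3, -0.3, -0.3, -0.3, -0.3, -0.3, -0.3, -0.3, -0.3, -0.3, -0.3, -0.3])

```text
time: 13.9
position: [0.5248, -0.1877, 0.2391]
eef_rot: [0.724, 0.689, -0.0, -0.001]
force: [0.7, 0.3, 1.4]
gripper_width: 0.0553
finger_force: 0.0
```

```bash
python3 - <<'E'
from h import *
goto(.5,0)
o=np.array([.6155,-.0025]);y=np.radians(-2.7);R=np.array([[np.cos(y),-np.sin(y)],[np.sin(y),np.cos(y)]])
for n in ('scene','side'):
    a=grab(n);p=cloud(a);fr=a['frame'].astype(int);save(a,n+'6.png')
    bx=(p[...,:2]-o)@R
    if n=='scene':
        m=(p[...,2]>.13)&(p[...,2]<.2)&(abs(bx[...,1])<.16)&(abs(bx[...,0]-.06)<.05)&(fr[...,0]-fr[...,2]>40)
        print('batten x',np.percentile(bx[m][:,0],[3,97]),'y',np.percentile(bx[m][:,1],[1,99]),'z',np.percentile(p[m][:,2],[3,97]))
        m=(p[...,2]>.2)&(p[...,2]<.33)&(abs(bx[...,1])<.06)&(bx[...,0]>-.05)&(bx[...,0]<.12);q=bx[m];print('flap',np.percentile(q[:,0],[2,50,98]),np.percentile(p[m][:,2],[2,50,98]))
    m=(p[...,2]>.008)&(p[...,2]<.05)&(abs(bx[...,1])<.068)&(abs(bx[...,0])<.083)
    q=p[m&(p[...,2]>.018)&(p[...,2]<.034)];print(n,'rod?',len(q))
    if len(q): print(cv2.minAreaRect(q[:,:2].astype(np.float32)*1000))
a=cv2.imread('pics/scene6.png')[130:280,180:310];b=cv2.imread('pics/side6.png')[120:270,240:370]
cv2.imwrite('pics/c6.png',np.hstack([cv2.resize(i,(400,460)) for i in (a,b)]))
E
```

```text
P [ 0.5248 -0.1877  0.2391] yaw 87.16 turn 0 then dx,dy [ 0.1862 -0.0341] dz=z-target, z 0.2391 F [0.7 0.3 1.4]
batten x [0.04845631 0.07229268] y [-0.15490433  0.09494466] z [0.13933177 0.16252044]
flap [0.04162171 0.05306126 0.06594729] [0.20278843 0.2588119  0.31129929]
scene rod? 145
((578.7833862304688, -25.488033294677734), (86.96296691894531, 86.53170776367188), 88.65657806396484)
side rod? 48
((616.7476806640625, -2.4723968505859375), (135.7818603515625, 133.42184448242188), 87.4114990234375)
```

View pics/c6.png

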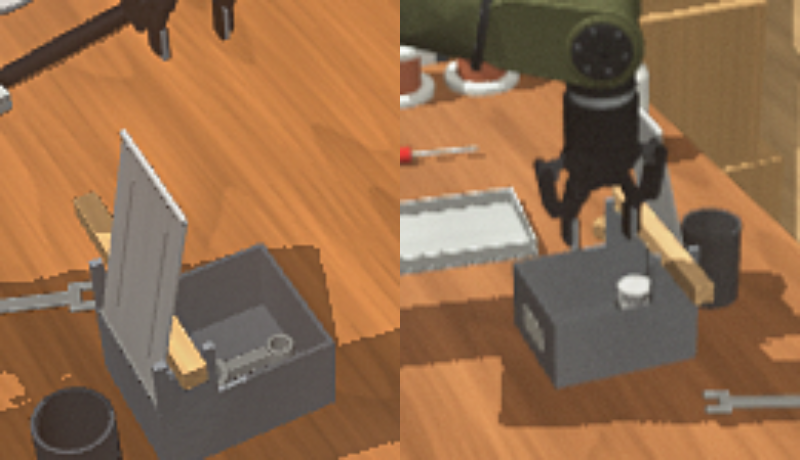

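The flap stands propped, with the batten lying across both ears at (185,350) and (95,215) in the left crop and the gripper clear. The piston shows at (632,292) on the right and the rod at (255,355) on the left. Next I'll look down on the rod with the wrist camera.

>>> carry_out([
  [0.0316, 0.0069, 0],
  [0.0316, 0.0069, 0],
  [0.0316, 0.0069, 0],
  [0.0316, 0.0069, 0],
  [0.0316, 0.0069, 0],
  [0.0316, 0.0069, 0],
  [0, 0, 0],
  [0, 0, 0],
], turn=[0, 0, 0, 0, 0, 0, 0, 0], fingers=[-0.3, -0.3, -0.3, -0.3, -0.3, -0.3, -0.3, -0.3])

```text
time: 14.67
position: [0.5811, 0.0011, 0.2385]
eef_rot: [0.723, 0.691, 0.0, 0.0]
force: [-0.8, -0.2, -0.3]
gripper_width: 0.0555
finger_force: 0.0
```

```bash
python3 - <<'E'
from h import *
goto(.5755,0)
a=grab('wrist');save(a,'w7.png');p=cloud(a);z=p[...,2]
o=np.array([.6155,-.0025]);y=np.radians(-2.7);R=np.array([[np.cos(y),-np.sin(y)],[np.sin(y),np.cos(y)]])
bx=(p[...,:2]-o)@R
m=(z>.012)&(z<.035)&(abs(bx[...,1])<.068)&(abs(bx[...,0])<.083)
k,l,s,c=cv2.connectedComponentsWithStats(m.astype(np.uint8));
for i in range(1,k):
    if s[i,4]>100:
        q=bx[l==i];r=cv2.minAreaRect(q.astype(np.float32)*1000);print(i,s[i],c[i].round(),r,np.percentile(z[l==i],[5,50,95]).round(4))
        cv2.imwrite('pics/m%d.png'%i,(l==i).astype(np.uint8)*255)
print('floor',np.nanpercentile(z[(abs(bx[...,1])<.06)&(abs(bx[...,0])<.08)],[2,20,50]))
E
```

```text
P [0.5811 0.0011 0.2385] yaw 87.41 turn 0 then dx,dy [-0.0014 -0.0055] dz=z-target, z 0.2385 F [-0.8 -0.2 -0.3]
2 [337 132  20  35 127] [342. 146.] ((39.213741302490234, 38.406837463378906), (39.61189651489258, 14.63467788696289), 77.16705322265625) [0.0139 0.0249 0.0323]
3 [ 236  158  101   45 1717] [292. 180.] ((-24.81031036376953, 2.339954376220703), (52.28355407714844, 113.83533477783203), 87.84130859375) [0.0164 0.0245 0.0267]
floor [0.00510657 0.15839365 0.30217635]
```

View pics/w7.png

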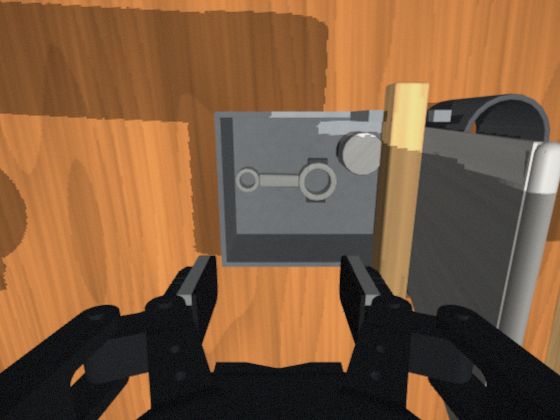

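The wrist view shows the rod lying along bin x: small ring at (248,180), big ring at (317,181), shank around (280,181). The piston is at (361,153) and the batten is seated at (403,190).

```bash
python3 - <<'E'
from h import *
a=grab('wrist');p=cloud(a)
print('cam',-a['R'].T@a['t'])
s=ray(a,248,180,.025);b=ray(a,317.5,181,.025);print('small',s,'big',b,'len',np.linalg.norm(s-b))
mid=(s+b)/2;yaw=np.degrees(np.arctan2(*(b-s)[1::-1]));print('mid',mid,yaw)
z=p[...,2]
m=(z>.018)&(z<.035)&(abs(p[...,0]-mid[0])<.015)&(abs(p[...,1]-mid[1])<.012);print('shank',m.sum(),p[m].mean(0),np.ptp(p[m],0))
goto(mid[0],mid[1],yaw)
E
```

```text
cam [0.58461054 0.06908473 0.40152735]
small [0.54725011 0.00228843 0.025     ] big [ 0.62605615 -0.00257159  0.025     ] len 0.07895576071508772
mid [ 5.86653132e-01 -1.41579886e-04  2.50000000e-02] -3.528993430744604
shank 332 [0.58644002 0.00120535 0.02351909] [0.02980816 0.01536653 0.0081746 ]
P [ 0.5805 -0.0008  0.2385] yaw 87.26 turn 90.79 then dx,dy [ 0.0061 -0.001 ] dz=z-target, z 0.2385 F [-0.6 -0.   0.3]
```

>>> carry_out([
  [0, 0, 0],
  [0, 0, 0],
  [0, 0, 0],
  [0, 0, 0],
  [0, 0, 0],
  [0, 0, 0],
  [0, 0, 0],
  [0, 0, 0],
  [0, 0, 0],
  [0, 0, 0],
  [0, 0, 0],
  [0, 0, 0],
  [0, 0, 0],
  [-0.006, 0.0014, 0.02],
  [0, 0, 0.03],
  [0, 0, 0.03],
  [0, 0, 0.03],
  [0, 0, 0.02],
  [0, 0, 0],
], turn=[-6.86, -6.86, -6.86, -6.86, -6.86, -6.86, -6.86, -6.86, -6.86, -6.86, -6.86, -6.86, -6.86, 0, 0, 0, 0, 0, 0], fingers=[-0.3, -0.3, -0.3, -0.3, -0.3, -0.3, -0.3, -0.3, -0.3, -0.3, -0.3, -0.3, -0.3, -0.3, -0.3, -0.3, -0.3, -0.3, -0.3])

```text
time: 16.35
position: [0.5843, -0.0006, 0.1042]
eef_rot: [0.032, 0.999, 0.0, -0.003]
force: [-0.5, -0.5, -0.1]
gripper_width: 0.0557
finger_force: 0.0
```

```bash
python3 - <<'E'
from h import *
a=grab('wrist');p=cloud(a);z=p[...,2]
m=(z>.017)&(z<.03)&(abs(p[...,0]-.5866)<.012)&(abs(p[...,1])<.015);q=p[m]
print('shank',m.sum())
if m.sum()>20:
  for x0 in (.578,.5866,.595):
    w=q[abs(q[:,0]-x0)<.004];print(x0,np.percentile(w[:,1],[2,50,98]) if len(w) else 0)
goto(.5866,.0005)
E
```

```text
shank 576
0.578 [-0.00528742  0.00160052  0.00840519]
0.5866 [-0.00587982  0.00116275  0.00795181]
0.595 [-0.00629538  0.00067727  0.00746441]
P [ 5.855e-01 -5.000e-04  1.070e-01] yaw 176.34 turn 0 then dx,dy [-0.0011  0.0011] dz=z-target, z 0.107 F [0.1 0.3 0.3]
```

>>> carry_out([
  [-0.001, 0.0015, 0.025],
  [0, 0, 0.025],
  [0, 0, 0.025],
  [0, 0, 0.02],
  [0, 0, 0.012],
  [0, 0, 0.008],
  [0, 0, 0.003],
  [0, 0, 0],
  [0, 0, 0],
], turn=[0, 0, 0, 0, 0, 0, 0, 0, 0], fingers=[-0.3, -0.3, -0.3, -0.3, -0.3, -0.3, -0.3, -0.3, -0.3], force=60)

```text
time: 17.15
position: [0.588, 0.0018, -0.0084]
eef_rot: [0.031, 1.0, -0.0, 0.001]
force: [-0.6, -0.4, -0.3]
gripper_width: 0.0554
finger_force: 0.0
```

>>> carry_out([
  [0, 0, 0],
  [0, 0, 0],
  [0, 0, 0],
  [0, 0, 0],
  [0, 0, 0],
  [0, 0, 0],
  [0, 0, 0],
], turn=[0, 0, 0, 0, 0, 0, 0], fingers=[1, 1, 1, 1, 1, 1, 1], force=60)

```text
time: 17.73
position: [0.5876, 0.0018, -0.0089]
eef_rot: [0.031, 1.0, -0.0, 0.001]
force: [-2.8, -0.3, 6.7]
gripper_width: 0.0123
finger_force: 60.3
```

>>> carry_out([
  [0, 0, -0.008],
  [0, 0, -0.016],
  [0, 0, -0.022],
  [0, 0, -0.022],
  [0, 0, -0.022],
  [0, 0, -0.022],
  [0, 0, -0.022],
  [0, 0, -0.022],
  [0, 0, -0.022],
  [0, 0, -0.022],
  [0, 0, 0],
  [0, 0, 0],
], turn=[0, 0, 0, 0, 0, 0, 0, 0, 0, 0, 0, 0], fingers=[1, 1, 1, 1, 1, 1, 1, 1, 1, 1, 1, 1])

```text
time: 18.73
position: [0.5872, 0.0019, 0.1909]
eef_rot: [0.031, 1.0, -0.0, 0.001]
force: [0.2, -0.6, -3.4]
gripper_width: 0.0119
finger_force: 59.2
```

```bash
python3 - <<'E'
from h import *
s=bot.observe();print(s['gripper_width'],s['finger_force'])
goto(.530,.303,171.7)
o=np.array([.6155,-.0025]);y=np.radians(-2.7);R=np.array([[np.cos(y),-np.sin(y)],[np.sin(y),np.cos(y)]])
for n in('scene','side'):
    a=grab(n);p=cloud(a);fr=a['frame'].astype(int);bx=(p[...,:2]-o)@R
    m=(p[...,2]>.2)&(p[...,2]<.33)&(abs(bx[...,1])<.06)&(bx[...,0]>.0)&(bx[...,0]<.12)&(fr.max(2)>80);print('flap',m.sum(),np.percentile(bx[m][:,0],[2,98]),np.percentile(p[m][:,2],[2,98]))
a=grab('wrist');p=cloud(a);d=p-s['position'];m=(abs(d[...,0])<.075)&(abs(d[...,1])<.03)&(d[...,2]>-.02)&(d[...,2]<.045)
for x0 in np.arange(-.06,.07,.02):
    w=d[m&(abs(d[...,0]-x0)<.006)];print(x0.round(2),len(w),np.percentile(w[:,2],[5,50,95]).round(4) if len(w)else 0)
E
```

```text
0.01189817980745185 59.16895508766174
P [0.5872 0.0019 0.1909] yaw 176.43 turn 4.73 then dx,dy [0.1001 0.2897] dz=z-target, z 0.1909 F [ 0.2 -0.6 -3.4]
flap 828 [0.00349461 0.06560441] [0.20317482 0.31113097]
flap 235 [0.00203822 0.06453561] [0.2028306  0.31185903]
-0.06 165 [0.0159 0.0279 0.0328]
-0.04 1063 [0.0184 0.0324 0.0336]
-0.02 916 [0.0294 0.0306 0.0317]
0.0 1070 [0.0295 0.0309 0.0431]
0.02 647 [0.0297 0.032  0.0332]
0.04 0 0
0.06 8 [0.0127 0.0156 0.0173]
```

>>> carry_out([
  [0, 0, 0],
  [0.02, 0, 0],
  [0.03, 0, 0],
  [0.03, 0.01, 0],
  [0.02, 0.025, 0],
  [0, 0.03, 0],
  [0, 0.03, 0],
  [0, 0.03, 0],
  [0, 0.03, 0],
  [0, 0.03, 0],
  [0, 0.03, 0],
  [0, 0.03, 0],
  [0, 0.03, 0],
  [0, 0.015, 0],
  [0, 0, 0],
  [0, 0, 0.03],
  [0, 0, 0.03],
  [0, 0, 0.03],
  [0, 0, 0.02],
  [0, 0, 0],
], turn=[4.7, 0, 0, 0, 0, 0, 0, 0, 0, 0, 0, 0, 0, 0, 0, 0, 0, 0, 0, 0], fingers=[1, 1, 1, 1, 1, 1, 1, 1, 1, 1, 1, 1, 1, 1, 1, 1, 1, 1, 1, 1])

```text
time: 20.55
position: [0.5274, 0.3015, 0.0747]
eef_rot: [0.072, 0.997, -0.002, -0.004]
force: [-1.4, 0.2, -3.0]
gripper_width: 0.0127
finger_force: 59.1
```

```bash
python3 - <<'E'
from h import *
goto(.530,.303,171.7)
a=grab('wrist');p=cloud(a);m=(abs(p[...,0]-.53)<.06)&(abs(p[...,1]-.303)<.05)&(p[...,2]<.03)
print('tray floor',m.sum(),np.percentile(p[m][:,2],[5,50,95]))
E
```

```text
P [0.5274 0.3015 0.0747] yaw 171.7 turn -0.0 then dx,dy [-0.0023  0.0019] dz=z-target, z 0.0747 F [-1.4  0.2 -3. ]
tray floor 14320 [0.0038456  0.00489694 0.00598091]
```

>>> carry_out([
  [0, 0, 0.025],
  [0, 0, 0.025],
  [0, 0, 0.018],
  [0, 0, 0.008],
  [0, 0, 0.003],
  [0, 0, 0.001],
  [0, 0, 0],
  [0, 0, 0],
], turn=[0, 0, 0, 0, 0, 0, 0, 0], fingers=[1, 1, 1, 1, 1, 1, 1, 1])

```text
time: 21.27
position: [0.5307, 0.3036, 0.0018]
eef_rot: [0.072, 0.997, 0.001, 0.001]
force: [-0.1, -0.2, -2.5]
gripper_width: 0.012
finger_force: 59.2
```

>>> carry_out([
  [0, 0, 0.002],
  [0, 0, 0.002],
  [0, 0, 0.002],
  [0, 0, 0],
  [0, 0, 0],
], turn=[0, 0, 0, 0, 0], fingers=[1, 1, 1, 1, 1])

```text
time: 21.68
position: [0.5299, 0.3032, -0.0059]
eef_rot: [0.072, 0.997, -0.0, -0.0]
force: [0.0, 0.8, -2.5]
gripper_width: 0.0121
finger_force: 59.2
```

>>> carry_out([
  [0, 0, 0.001],
  [0, 0, 0.001],
  [0, 0, 0.001],
  [0, 0, 0],
  [0, 0, 0],
], turn=[0, 0, 0, 0, 0], fingers=[1, 1, 1, 1, 1])

```text
time: 22.1
position: [0.5299, 0.3033, -0.0088]
eef_rot: [0.072, 0.997, -0.0, -0.0]
force: [-0.6, -0.0, -2.4]
gripper_width: 0.0128
finger_force: 59.2
```

>>> carry_out([
  [0, 0, 0.001],
  [0, 0, 0.001],
  [0, 0, 0],
  [0, 0, 0],
], turn=[0, 0, 0, 0], fingers=[1, 1, 1, 1])

```text
time: 22.43
position: [0.5301, 0.3033, -0.0099]
eef_rot: [0.072, 0.997, 0.0, 0.0]
force: [-4.7, -1.8, 8.1]
gripper_width: 0.0118
finger_force: 60.5
```

Contact: the force went from -2.4 to +8 N, so the rod is on the tray floor. I'll release it gently and retreat.

>>> carry_out([
  [0, 0, 0],
  [0, 0, 0],
  [0, 0, 0],
  [0, 0, 0],
  [0, 0, 0],
  [0, 0, -0.01],
  [0, 0, -0.02],
  [0, 0, -0.03],
  [0, 0, -0.03],
  [0, 0, -0.03],
  [0, 0, -0.03],
  [0, 0, 0],
  [0, 0, 0],
], turn=[0, 0, 0, 0, 0, 0, 0, 0, 0, 0, 0, 0, 0], fingers=[-0.3, -0.3, -0.3, -0.3, -0.3, -0.3, -0.3, -0.3, -0.3, -0.3, -0.3, -0.3, -0.3])

```text
time: 23.52
position: [0.5306, 0.3036, 0.1417]
eef_rot: [0.072, 0.997, 0.001, 0.002]
force: [-0.2, -0.4, 0.5]
gripper_width: 0.0555
finger_force: 0.0
```

```bash
python3 - <<'E'
from h import *
s=bot.observe();print(s['gripper_width'],s['force'],s['position'])
a=grab('wrist');p=cloud(a);z=p[...,2]
m=(abs(p[...,0]-.53)<.09)&(abs(p[...,1]-.303)<.055)&(z>.014)&(z<.05);q=p[m]
print('rod',m.sum(),cv2.minAreaRect(q[:,:2].astype(np.float32)*1000))
for sd in (q[:,0]<.50,q[:,0]>.56): print(np.percentile(q[sd][:,2],[50,90]).round(4),sd.sum())
o=np.array([.6155,-.0025]);y=np.radians(-2.7);R=np.array([[np.cos(y),-np.sin(y)],[np.sin(y),np.cos(y)]])
a=grab('scene');p=cloud(a);fr=a['frame'].astype(int);bx=(p[...,:2]-o)@R
m=(p[...,2]>.13)&(p[...,2]<.2)&(abs(bx[...,1])<.16)&(abs(bx[...,0]-.06)<.05)&(fr[...,0]-fr[...,2]>40)
print('batten x',np.percentile(bx[m][:,0],[3,97]),'z',np.percentile(p[m][:,2],[3,97]))
m=(p[...,2]>.2)&(p[...,2]<.33)&(abs(bx[...,1])<.06)&(bx[...,0]>.0)&(bx[...,0]<.12);print('flap',np.percentile(bx[m][:,0],[2,98]),np.percentile(p[m][:,2],[2,98]))
E
```

```text
0.05550127172876778 [-0.19925227 -0.38689125  0.47133189] [0.53058235 0.30360733 0.14172761]
rod 2939 ((555.5877075195312, 302.221435546875), (57.53974533081055, 156.43902587890625), 69.23847961425781)
[0.0245 0.0256] 493
[0.0239 0.0254] 1103
batten x [0.04874663 0.07218123] z [0.13967807 0.16290512]
flap [0.04166631 0.06592583] [0.20187318 0.31119368]
```

```bash
python3 -c "
from bench import bot
print(bot.close_job())"
```

```text
the job is handed in; nothing more can be done
None
```

The job is handed in, with no verdict returned: by my last measurements the flap is propped by the batten in both notches and the rod lies flat in the steel tray; I did not re-check the piston or the bystanders at the end.

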